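# Squeeze-test curing soap bars and sort the hard from the soft

## Robot

A 6-joint arm with a two-finger parallel gripper is mounted at the origin on the work surface. World frame = base frame: x ahead of the robot, y to its left, z up, the work surface at z = 0. Lengths are in m, angles in rad, forces in N, time in s.
With the tool pointing down it reaches from about 0.275 to 0.975 m from the base axis. Payload 8.4 kg.
Tool frame: the origin (TCP) lies between the finger pads; the fingertips stand 8 mm ahead of it and the grasp point (between the pads) lies 11 mm behind it; z points along the fingers, y is the direction in which the jaws open and shut (so a half turn about z gives the same grasp; the last joint's range is limited). The gripper opens to 92 mm and grips with 3 to 60 N. Pads are 20 mm wide; open, the fingers measure 128 mm over their backs; the gripper's body (75 mm by 189 mm) begins 69 mm behind the grasp point.
Start: joints at [-1.13, 0.353, 1.633, -0, 1.155, -0.002], TCP at [0.268, -0.565, 0.223] pointing down, gripper open.
Joint ranges: [-2.63, 2.63], [-0.92, 2.1], [0.06, 2.66], [-1.3, 4.44], [0, 2.69], [-3.02, 3.02]. Speed limits (rad/s): [2.22, 2.22, 2.79, 3.14, 3.14, 3.14].

## Interface

Orientations are given as [roll, pitch, yaw] about the fixed x, y, z axes, in that order (R = Rz(yaw) Ry(pitch) Rx(roll)).
In Python, from workcell import ctrl gives the robot as it stands.
- The arm moves only by the shell command python3 -m creep 'ROWS' [FORCE]. ROWS is JSON, a list of rows, each an object of numbers: "grip": the finger opening in mm, from 0 to 91.9; "tx", "ty", "tz": the shift along the tool's x, y, z in mm; "rx", "ry", "rz": the turn, a rotation vector about the tool's x, y, z in degrees. In form: [{"grip": .., "tx": .., "ty": .., "tz": .., "rx": .., "ry": .., "rz": ..}, ...]. A call has 1 to 20 rows; each row shifts and turns the pose as measured when the row begins, along the tool's axes as they then stand; what a row does not reach is not made up. A row lasts 1/10 s, in which the tool goes at most 50 mm and 8.59 degrees, less where a joint would pass 70% of its speed; a pose out of reach is approached as far as the arm can. A call is refused whole if a number of a shift passes 50 or a number of a turn 8.59, either way. A call with a gripper value outside its range is refused whole. The fingers move at their own pace and stop on an object; FORCE is the grip in N (left out, the last holds). Time passes only in rows, so rows that do not move let the fingers close. It gives the time, the measured TCP pose, the force and the opening at its end, in the units of the state.
- ctrl.sense(): the state, without advancing time (a new reading comes with each control period).
- ctrl.capture(name): name is "side" or "top" or "wrist"; returns a dict with "image" (480x640x3 uint8, red, green, blue), "intrinsics" (3x3 intrinsics, pixels), "xyz" and "orientation" of the camera in the world; the wrist camera has in their place "T_tool_cam" (4x4, takes a point from camera to tool coordinates, whose origin is the TCP and whose axes are the flange's). Camera axes: x right, y up, looking along -z (the intrinsics and any distortion apply to the point x, -y, -z); pixel columns grow to the right and rows downward; lengths in m; the calibration is good to about 2 mm. A picture is of the moment at which its call begins: read the wrist's pose just before it. There is no depth.
- ctrl.close_job(): hands the job in, once; it reports no verdict.
The state is a dict: "time_s": time; "qpos": joint angles; "dq": joint speeds; "joint_efforts": joint torques, N m; "tool_pos": TCP position; "tcp_rot": TCP orientation; "wrist_force": force on the tool from outside, world axes, zero at the start; "wrist_torque": the same for the moment, N m; "opening": finger opening in m.
Only numpy, scipy, OpenCV 4.12 (cv2) and the standard library are available. Lean on these libraries where they do the work, as an engineer would, in place of code of your own. Each camera call takes 0.05 s, during which the arm holds its last target.

## Task

Check how far the three layered soap bars on the wooden board have cured: pinch each one gently across its thickness between the fingers, keeping the squeeze under 20 N so that it is not marked. Stand the bars that have gone hard in the grey crate with the finished ones, and stand those that still give under the fingers on the wire rack to cure on; all stand upright on their long narrow side as they do now, and nothing else is pushed about.

Things in the scene. Friction and masses are not known exactly. Their poses are not given: they have to be found in the camera images.
- bar1_mid (a point): hand-cut bar of layered soap (caramel, cream, dark brown) standing on its long narrow side on the wooden board: 80 mm long (its x axis), 56 mm tall (z), 28 to 32 mm thick (y; differs from bar to bar), 0.09 to 0.14 kg. This point is its centre, 28 mm above its underside. Cured or not, it looks the same; any number of the three bars may be soft, also none or all.
- bar2_mid (a point): another such bar, of its own thickness and firmness. A cured bar is hard: it gets less than 0.5 mm thinner in all when the squeeze rises from 4 to 10 N. A bar not yet cured gives: each large face yields 0.25 mm per newton, so that the bar gets about 3 mm thinner between 4 and 10 N, and it springs back when let go.
- bar3_mid (a point): another such bar, as bar1_mid and bar2_mid, of its own thickness and firmness.
- board: the wooden curing board on the table, 150 (x) by 300 (y) by 18 mm thick, fixed; origin at the centre of its underside. The three bars stand on it side by side.
- crate: grey plastic stacking crate, open on top, 300 (x) by 200 (y) by 80 mm tall outside, walls and floor 4 mm, fixed; origin at the centre of its underside. Two finished slate-grey bars (90 by 36 by 60 mm) stand in it along its +y wall, within y = 50 to 92 mm; the rest of its floor is free.
- rack: low wire rack of chromed wire, 300 (x) by 200 (y) mm, its top 30 mm above the table, without a rim, fixed; origin at the centre of its footprint at table height. Two small olive bars (60 by 34 by 36 mm) stand on it along its -y edge, within y = -96 to -56 mm; the rest is free. Crate and rack stand on either side of the board; which is on which side varies.

How it is judged:
By the outcome, as a careful person would: the job done as asked, in the order asked, and still so for the second after the job is handed in, with the robot touching nothing.
It also fails if it takes over 69 s, if anything falls off the work surface, if the arm or the gripper's body presses on something with over 40 N, if the wrist force passes 120 N, or if a joint passes its speed limit or range.

## Working session

There is one attempt and no reset: what is moved stays moved. The work goes in short steps, Python scripts to look and compute and a shell command to move; the robot and the scene stay as the last step left them, time stands still between calls to the robot, and variables do not carry over. Pictures are saved under pics/ and viewed, and the job is handed in when it is done.

```bash
ls; mkdir -p pics; python3 - <<'E'
from workcell import ctrl
import cv2
s=ctrl.sense();print(s)
for n in ("top","side"):
    c=ctrl.capture(n);cv2.imwrite(f"pics/{n}0.png",c["image"][:,:,::-1]);print(n,c["intrinsics"],c["xyz"],c["orientation"],[k for k in c])
E
```

```text
pics
{'time_s': 0.0, 'qpos': array([-1.13035611e+00,  3.53652699e-01,  1.63411378e+00,  9.34722158e-06,
        1.15522023e+00, -2.39823504e-03]), 'dq': array([-0.00050214, -0.00136401, -0.00049748, -0.00123449, -0.00124754,
        0.0022748 ]), 'joint_efforts': array([ 1.89357430e-03, -5.93836999e+01, -3.34222341e+01,  6.96827425e-02,
        2.30883347e-02, -1.10236358e-04]), 'tool_pos': array([ 0.26761378, -0.56427286,  0.22186956]), 'tcp_rot': array([-3.14019862e+00, -1.18896013e-05,  4.42834665e-01]), 'wrist_force': array([-0.471977  , -0.22410644,  0.60486896]), 'wrist_torque': array([0.03131568, 0.01663862, 0.00553043]), 'opening': 0.0921709529595107}
top [[447.72330039   0.         316.60070522]
 [  0.         447.72330039 244.86958761]
 [  0.           0.           1.        ]] [ 0.41494049 -0.01653958  0.79007983] [ 0.15335286  0.03342238 -1.58045981] ['image', 'intrinsics', 'xyz', 'orientation']
side [[589.83976355   0.         318.94262126]
 [  0.         589.83976355 243.59381313]
 [  0.           0.           1.        ]] [ 0.46780372 -0.88017256  0.52152719] [ 1.102753   0.0165746 -0.0947082] ['image', 'intrinsics', 'xyz', 'orientation']
```

View pics/top0.png

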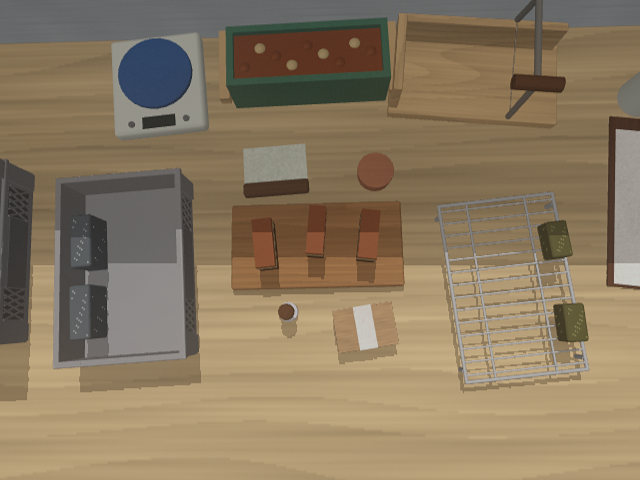

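View pics/side0.png

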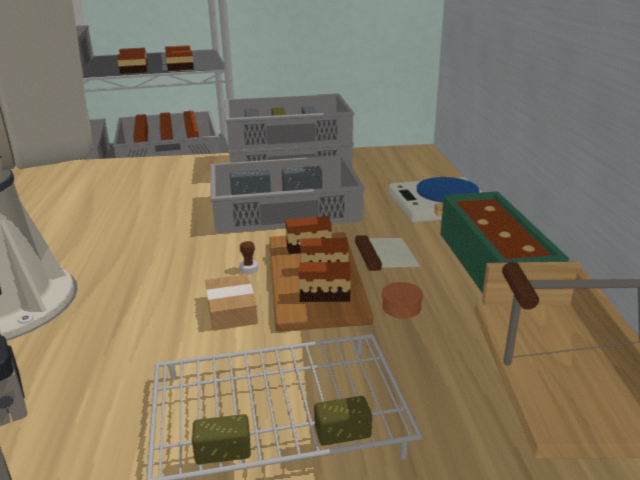

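The top view has +x up and −y right: crate on the left (+y), rack on the right (−y), bars near (264,243), (316,231) and (369,235). I'll zoom in on the bars next.

```bash
cat > h.py <<'E'
import numpy as np, cv2
from scipy.spatial.transform import Rotation as R
from workcell import ctrl
def ray(c,px):
    K=c["intrinsics"]; px=np.atleast_2d(px).astype(float)
    d=np.c_[(px[:,0]-K[0,2])/K[0,0],-(px[:,1]-K[1,2])/K[1,1],-np.ones(len(px))]
    if "T_tool_cam" in c:
        s=c["s"];Rt=R.from_euler("xyz",s["tcp_rot"]).as_matrix();T=c["T_tool_cam"]
        return s["tool_pos"]+Rt@T[:3,3], d@(Rt@T[:3,:3]).T
    return np.array(c["xyz"]), d@R.from_euler("xyz",c["orientation"]).as_matrix().T
def onz(c,px,z):
    o,d=ray(c,px); return o+d*((z-o[2])/d[:,2])[:,None]
def cap(n):
    s=ctrl.sense();c=ctrl.capture(n);c["s"]=s;return c
E
python3 - <<'E'
from h import *
im=cv2.imread("pics/top0.png")
cr=im[190:300,225:410]
cv2.imwrite("pics/crop0.png",cv2.resize(cr,None,fx=4,fy=4,interpolation=cv2.INTER_CUBIC))
c=cap("top")
hsv=cv2.cvtColor(im,cv2.COLOR_BGR2HSV)
for p in [(264,245),(316,235),(369,235),(264,225),(316,215),(369,217),(340,240),(340,270)]: print(p,im[p[1],p[0]],hsv[p[1],p[0]])
print(onz(c,[(57,178),(180,172),(186,358),(54,366)],.08).round(3))
print(onz(c,[(438,207),(553,194),(588,369),(465,383)],.03).round(3))
print(onz(c,[(233,206),(402,202),(404,285),(232,289)],.018).round(3))
E
```

```text
(264, 245) [ 53  81 135] [ 10 155 135]
(316, 235) [ 53  82 137] [ 10 156 137]
(369, 235) [ 52  81 136] [ 10 158 136]
(264, 225) [39 58 98] [ 10 154  98]
(316, 215) [35 57 98] [ 10 164  98]
(369, 217) [36 57 98] [ 10 161  98]
(340, 240) [ 51  79 111] [ 14 138 111]
(340, 270) [ 70 108 149] [ 14 135 149]
[[0.645 0.441 0.08 ]
 [0.651 0.232 0.08 ]
 [0.349 0.212 0.08 ]
 [0.339 0.421 0.08 ]]
[[ 0.596 -0.202  0.03 ]
 [ 0.615 -0.4    0.03 ]
 [ 0.323 -0.429  0.03 ]
 [ 0.302 -0.231  0.03 ]]
[[ 0.607  0.156  0.018]
 [ 0.609 -0.143  0.018]
 [ 0.463 -0.141  0.018]
 [ 0.459  0.155  0.018]]
```

View pics/crop0.png

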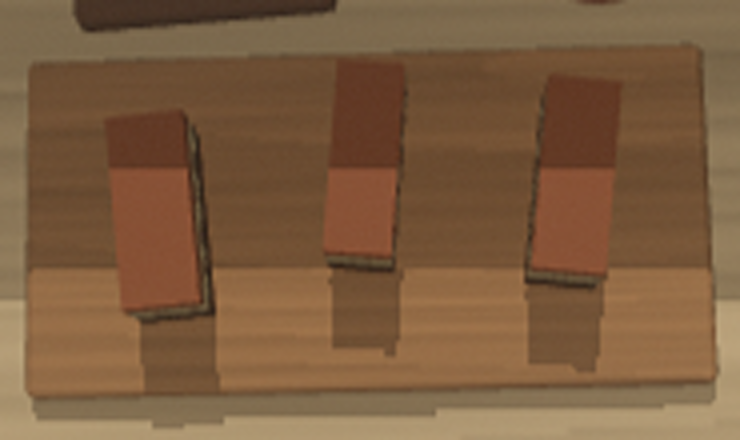

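The crop shows the three caramel tops, turned a few degrees, with clear gaps of about 50 mm. I'll measure them by mask.

```bash
cat >> h.py <<'E'
def bars(c,z=.074,roi=None,save=None):
    im=c["image"]; lab=cv2.cvtColor(cv2.cvtColor(im,cv2.COLOR_RGB2BGR),cv2.COLOR_BGR2HSV)
    m=((lab[...,0]<=12)&(lab[...,1]>138)&(lab[...,2]>70)).astype(np.uint8)*255
    if roi: k=np.zeros_like(m);k[roi[1]:roi[3],roi[0]:roi[2]]=255;m&=k
    m=cv2.morphologyEx(m,cv2.MORPH_OPEN,np.ones((3,3),np.uint8))
    if save: cv2.imwrite(save,m)
    out=[]
    for q in cv2.findContours(m,cv2.RETR_EXTERNAL,cv2.CHAIN_APPROX_NONE)[0]:
        if cv2.contourArea(q)<400: continue
        w=onz(c,q[:,0],z)[:,:2]
        (cx,cy),(a,b),t=cv2.minAreaRect((w*1000).astype(np.float32))
        if a<b: t+=90;a,b=b,a
        t=(t+90)%180-90
        out.append((cx,cy,a,b,t,cv2.contourArea(q)))
    return out
E
python3 - <<'E'
from h import *
c=cap("top")
for b in bars(c,roi=(225,195,410,290),save="pics/m0.png"): print(np.round(b,1))
for e in [(264,245)]:pass
E
```

```text
[532.   93.7  81.   33.7   5.8 935.5]
[544.  -78.4  81.6  31.   -6.6 872.5]
[551.9   7.7  81.   28.6  -4.9 791. ]
```

View pics/m0.png

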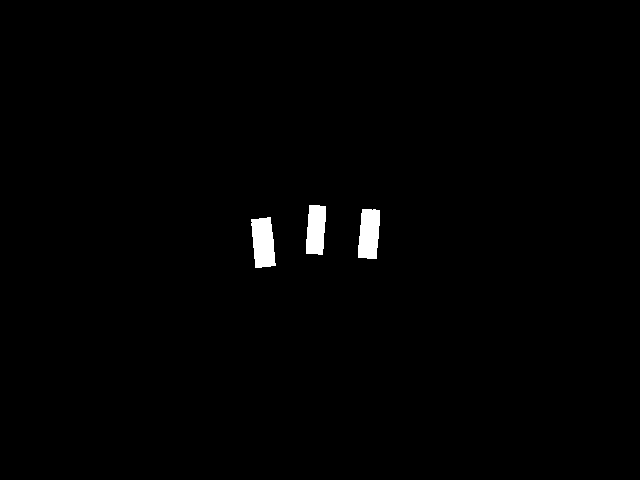

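```bash
cat > go.py <<'E'
import sys
from h import *
# usage: go.py x y z(mm) yaw(deg): turn (deg about tool z) and shift in tool axes as it will stand after the turn
x,y,z,yaw=map(float,sys.argv[1:])
s=ctrl.sense(); r=s["tcp_rot"]; p=s["tool_pos"]*1000
d=np.array([x,y,z])-p
Rn=R.from_euler("xyz",[np.pi,0,np.radians(yaw)]).as_matrix()
Rc=R.from_euler("xyz",r)
print("t",round(s["time_s"],2),"pos",p.round(1),"rot",np.degrees(r).round(2),"open",round(s["opening"]*1000,2),"F",s["wrist_force"].round(1))
print("turn rotvec deg",np.degrees((Rc.inv()*R.from_matrix(Rn)).as_rotvec()).round(2))
print("shift after turn",(Rn.T@d).round(1),"| shift now",(Rc.as_matrix().T@d).round(1))
E
python3 go.py 544 -78 130 -6.6
```

```text
t 0.2 pos [ 267.7 -564.5  222.1] rot [-179.95   -0.     25.37] open 92.27 F [ 0.3  0.7 -0. ]
turn rotvec deg [-5.000e-02  1.000e-02  3.197e+01]
shift after turn [ 218.6 -515.    92.1] | shift now [ 458.1 -321.1   92.4]
```

```bash
python3 -m creep '[{"rz":8,"grip":60},{"rz":8},{"rz":8},{"rz":8},{"tx":20,"ty":-45},{"tx":20,"ty":-45},{"tx":20,"ty":-45},{"tx":20,"ty":-45},{"tx":20,"ty":-45},{"tx":20,"ty":-45},{"tx":20,"ty":-45},{"tx":20,"ty":-45},{"tx":20,"ty":-45},{"tx":20,"ty":-45}]' 4 | tail -5; python3 go.py 544 -78 130 -6.6
```

```text
t 0.2 pos [ 267.7 -564.5  222.1] rot [-179.95   -0.     25.37] open 92.27 F [ 0.3  0.7 -0. ]
turn rotvec deg [-5.000e-02  1.000e-02  3.197e+01]
shift after turn [ 218.6 -515.    92.1] | shift now [ 458.1 -321.1   92.4]schema error: expected keys grip, tx, ty, tz, rx, ry, rz
```

```bash
python3 -m creep '[{"grip":60,"tx":0,"ty":0,"tz":0,"rx":0,"ry":0,"rz":8},{"grip":60,"tx":0,"ty":0,"tz":0,"rx":0,"ry":0,"rz":8},{"grip":60,"tx":0,"ty":0,"tz":0,"rx":0,"ry":0,"rz":8},{"grip":60,"tx":0,"ty":0,"tz":0,"rx":0,"ry":0,"rz":8},{"grip":60,"tx":20,"ty":-45,"tz":0,"rx":0,"ry":0,"rz":0},{"grip":60,"tx":20,"ty":-45,"tz":0,"rx":0,"ry":0,"rz":0},{"grip":60,"tx":20,"ty":-45,"tz":0,"rx":0,"ry":0,"rz":0},{"grip":60,"tx":20,"ty":-45,"tz":0,"rx":0,"ry":0,"rz":0},{"grip":60,"tx":20,"ty":-45,"tz":0,"rx":0,"ry":0,"rz":0},{"grip":60,"tx":20,"ty":-45,"tz":0,"rx":0,"ry":0,"rz":0}]' 4 | tail -5; python3 go.py 544 -78 130 -6.6
```

```text
time_s: 1.2
tool_pos: [0.4243, -0.3119, 0.2202]
tcp_rot: [-3.141, 0.001, -0.149]
wrist_force: [1.4, -1.1, 0.7]
opening: 0.06
t 1.2 pos [ 424.3 -311.9  220.2] rot [-1.7997e+02  7.0000e-02 -8.5400e+00] open 60.0 F [ 1.4 -1.1  0.7]
turn rotvec deg [-0.03  0.07 -1.94]
shift after turn [  92.  -246.2   90.2] | shift now [  83.8 -249.1   90.2]
```

```bash
python3 -m creep '[{"grip":60,"tx":17,"ty":-45,"tz":0,"rx":0,"ry":0,"rz":-2},{"grip":60,"tx":17,"ty":-45,"tz":15,"rx":0,"ry":0,"rz":0},{"grip":60,"tx":17,"ty":-45,"tz":15,"rx":0,"ry":0,"rz":0},{"grip":60,"tx":17,"ty":-45,"tz":20,"rx":0,"ry":0,"rz":0},{"grip":60,"tx":15,"ty":-40,"tz":20,"rx":0,"ry":0,"rz":0},{"grip":60,"tx":0,"ty":0,"tz":0,"rx":0,"ry":0,"rz":0}]' 4 | tail -5; python3 go.py 544 -78 130 -6.6
```

```text
time_s: 1.8
tool_pos: [0.5359, -0.0975, 0.1521]
tcp_rot: [3.141, -0.004, -0.109]
wrist_force: [-0.9, 0.6, 0.4]
opening: 0.06
t 1.8 pos [535.9 -97.5 152.1] rot [179.99  -0.23  -6.22] open 60.01 F [-0.9  0.6  0.4]
turn rotvec deg [ 0.01 -0.23  0.38]
shift after turn [  5.8 -20.3  22.1] | shift now [  5.9 -20.3  22.1]
```

```bash
python3 -m creep '[{"grip":60,"tx":6,"ty":-20,"tz":10,"rx":0,"ry":-0.2,"rz":0.4},{"grip":60,"tx":0,"ty":0,"tz":0,"rx":0,"ry":0,"rz":0},{"grip":60,"tx":0,"ty":0,"tz":0,"rx":0,"ry":0,"rz":0}]' 4 | tail -5; python3 go.py 544 -78 41 -6.6
python3 - <<'E'
from h import *
c=cap("wrist");cv2.imwrite("pics/w0.png",c["image"][:,:,::-1]);print(c["T_tool_cam"].round(3))
for b in bars(c): print(np.round(b,1))
E
```

```text
time_s: 2.1
tool_pos: [0.544, -0.0773, 0.1416]
tcp_rot: [3.141, 0.001, -0.112]
wrist_force: [-0.3, -0.6, -0.2]
opening: 0.06
t 2.1 pos [544.  -77.3 141.6] rot [ 1.7995e+02  5.0000e-02 -6.4100e+00] open 60.0 F [-0.3 -0.6 -0.2]
turn rotvec deg [0.05 0.05 0.19]
shift after turn [1.000e-01 7.000e-01 1.006e+02] | shift now [  0.2   0.6 100.6]
[[ 0.     0.961  0.277  0.078]
 [ 1.     0.    -0.     0.   ]
 [-0.     0.277 -0.961 -0.163]
 [ 0.     0.     0.     1.   ]]
[ 536.2   89.    76.    43.5    5.1 4379. ]
[ 5.5280e+02  5.8000e+00  8.1400e+01  3.3200e+01 -4.2000e+00  4.3595e+03]
[ 544.8  -78.8   81.7   30.2   -6.4 4491. ]
[ 637.    57.1   72.9   16.6  -86.7 1671. ]
[ 658.   -95.1   52.9   52.7   83.6 6357.5]
```

View pics/w0.png

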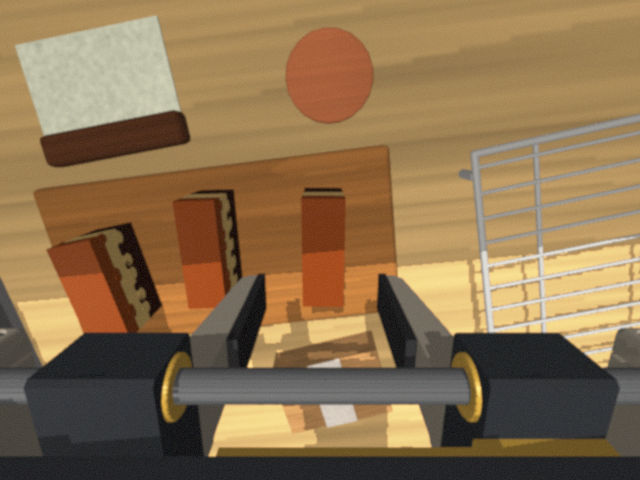

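The wrist view agrees: bar C's top spans about (302..345, 192..305), centred between the fingers. I'll descend and pinch.

```bash
python3 -m creep '[{"grip":50,"tx":0,"ty":0,"tz":30,"rx":0,"ry":0,"rz":0},{"grip":50,"tx":0,"ty":1,"tz":30,"rx":0,"ry":0,"rz":0},{"grip":50,"tx":0,"ty":0,"tz":20,"rx":0,"ry":0,"rz":0},{"grip":50,"tx":0,"ty":0,"tz":0,"rx":0,"ry":0,"rz":0}]' 4 | tail -5; python3 go.py 544.5 -78.5 41 -6.6
```

```text
time_s: 2.55
tool_pos: [0.5451, -0.0836, 0.0632]
tcp_rot: [3.14, -0.006, -0.116]
wrist_force: [0.3, -0.7, -0.5]
opening: 0.0501
t 2.55 pos [545.1 -83.6  63.2] rot [179.9   -0.34  -6.67] open 50.09 F [ 0.3 -0.7 -0.5]
turn rotvec deg [ 0.1  -0.34 -0.07]
shift after turn [-1.2 -5.  22.2] | shift now [-1.3 -5.  22.1]
```

```bash
python3 -m creep '[{"grip":50,"tx":-1,"ty":-5,"tz":0,"rx":0,"ry":-0.3,"rz":0},{"grip":50,"tx":0,"ty":0,"tz":0,"rx":0,"ry":0,"rz":0}]' 4 | tail -5; python3 go.py 544.5 -78.5 41 -6.6
```

```text
time_s: 2.75
tool_pos: [0.545, -0.0798, 0.0649]
tcp_rot: [3.14, -0.001, -0.119]
wrist_force: [0.8, 0.4, 0.3]
opening: 0.0501
t 2.75 pos [545.  -79.8  64.9] rot [ 1.7989e+02 -8.0000e-02 -6.7900e+00] open 50.06 F [0.8 0.4 0.3]
turn rotvec deg [ 0.11 -0.08 -0.19]
shift after turn [-0.6 -1.3 23.9] | shift now [-0.7 -1.3 23.9]
```

```bash
python3 -m creep '[{"grip":50,"tx":0,"ty":-2,"tz":12,"rx":0,"ry":0,"rz":0},{"grip":50,"tx":0,"ty":0,"tz":12,"rx":0,"ry":0,"rz":0},{"grip":50,"tx":0,"ty":0,"tz":0,"rx":0,"ry":0,"rz":0}]' 4 | tail -5; python3 go.py 544.5 -78.5 41 -6.6
```

```text
time_s: 3.05
tool_pos: [0.5472, -0.0781, 0.0418]
tcp_rot: [3.139, -0.006, -0.118]
wrist_force: [0.0, 0.1, 0.5]
opening: 0.05
t 3.05 pos [547.2 -78.1  41.8] rot [179.87  -0.36  -6.79] open 49.99 F [0.  0.1 0.5]
turn rotvec deg [ 0.13 -0.36 -0.19]
shift after turn [-2.6  0.7  0.8] | shift now [-2.6  0.7  0.8]
```

```bash
python3 -m creep '[{"grip":36,"tx":0,"ty":0,"tz":0,"rx":0,"ry":-0.3,"rz":-0.2},{"grip":0,"tx":0,"ty":0,"tz":0,"rx":0,"ry":0,"rz":0},{"grip":0,"tx":0,"ty":0,"tz":0,"rx":0,"ry":0,"rz":0}]' 4 | tail -5; python3 go.py 544.5 -78.5 41 -6.6;python3 -m creep '[{"grip":0,"tx":0,"ty":0,"tz":0,"rx":0,"ry":0,"rz":0},{"grip":0,"tx":0,"ty":0,"tz":0,"rx":0,"ry":0,"rz":0}]' 4 | tail -5
```

```text
time_s: 3.35
tool_pos: [0.5472, -0.078, 0.0415]
tcp_rot: [3.139, 0.0, -0.114]
wrist_force: [-0.5, -0.4, 0.8]
opening: 0.0285
t 3.35 pos [547.2 -78.   41.5] rot [179.87   0.    -6.54] open 28.53 F [-0.5 -0.4  0.8]
turn rotvec deg [0.13 0.   0.06]
shift after turn [-2.6  0.8  0.5] | shift now [-2.6  0.8  0.5]
time_s: 3.55
tool_pos: [0.5472, -0.078, 0.0417]
tcp_rot: [3.139, -0.0, -0.114]
wrist_force: [0.3, 0.1, -1.9]
opening: 0.0275
```

```bash
python3 -m creep '[{"grip":0,"tx":0,"ty":0,"tz":0,"rx":0,"ry":0,"rz":0},{"grip":0,"tx":0,"ty":0,"tz":0,"rx":0,"ry":0,"rz":0},{"grip":0,"tx":0,"ty":0,"tz":0,"rx":0,"ry":0,"rz":0}]' 4 | tail -1; python3 -m creep '[{"grip":0,"tx":0,"ty":0,"tz":0,"rx":0,"ry":0,"rz":0},{"grip":0,"tx":0,"ty":0,"tz":0,"rx":0,"ry":0,"rz":0},{"grip":0,"tx":0,"ty":0,"tz":0,"rx":0,"ry":0,"rz":0}]' 10 | tail -1;  python3 go.py 544.5 -78.5 41 -6.6
```

```text
opening: 0.028
opening: 0.0247
t 4.15 pos [547.1 -78.   41.8] rot [179.87  -0.    -6.54] open 24.69 F [ 0.2  0.1 -0.9]
turn rotvec deg [ 0.13 -0.    0.06]
shift after turn [-2.5  0.8  0.8] | shift now [-2.5  0.8  0.8]
```

Bar C thins by about 3.3 mm between 4 and 10 N, so it is soft. I'll check the other two before moving any of them.

```bash
python3 -m creep '[{"grip":56,"tx":0,"ty":0,"tz":0,"rx":0,"ry":0,"rz":0},{"grip":56,"tx":0,"ty":0,"tz":0,"rx":0,"ry":0,"rz":0},{"grip":56,"tx":0,"ty":0,"tz":-30,"rx":0,"ry":0,"rz":0},{"grip":56,"tx":0,"ty":0,"tz":-30,"rx":0,"ry":0,"rz":0},{"grip":56,"tx":0,"ty":0,"tz":-20,"rx":0,"ry":0,"rz":0},{"grip":56,"tx":0,"ty":0,"tz":0,"rx":0,"ry":0,"rz":0}]' 4 | tail -5; python3 go.py 552.2 7.2 110 -4.8
```

```text
time_s: 4.75
tool_pos: [0.5469, -0.0778, 0.1239]
tcp_rot: [3.139, 0.001, -0.114]
wrist_force: [-0.4, -0.7, -0.3]
opening: 0.0557
t 4.75 pos [546.9 -77.8 123.9] rot [ 1.7987e+02  8.0000e-02 -6.5400e+00] open 55.72 F [-0.4 -0.7 -0.3]
turn rotvec deg [ 0.12  0.08 -1.74]
shift after turn [ -1.8 -85.1  13.9] | shift now [ -4.4 -85.   13.7]
```

```bash
python3 -m creep '[{"grip":54,"tx":-1,"ty":-28,"tz":0,"rx":0,"ry":0,"rz":-1.7},{"grip":54,"tx":0,"ty":-28,"tz":0,"rx":0,"ry":0,"rz":0},{"grip":54,"tx":0,"ty":-28,"tz":5,"rx":0,"ry":0,"rz":0},{"grip":54,"tx":0,"ty":0,"tz":5,"rx":0,"ry":0,"rz":0},{"grip":54,"tx":0,"ty":0,"tz":0,"rx":0,"ry":0,"rz":0}]' 4 | tail -1; python3 go.py 552.2 7.2 41 -4.8
python3 - <<'E'
from h import *
c=cap("wrist")
for b in bars(c): print(np.round(b,1))
c=cap("top")
for b in bars(c,roi=(225,195,410,290)): print(np.round(b,1))
E
```

```text
opening: 0.0541
t 5.25 pos [553.4   7.7 110.8] rot [ 1.7985e+02  7.0000e-02 -4.8500e+00] open 54.12 F [-0.3 -0.5  0.3]
turn rotvec deg [ 0.15  0.07 -0.05]
shift after turn [-1.2  0.6 69.8] | shift now [-1.1  0.4 69.8]
[441.8  53.3  20.3  19.3  -6.6 478.5]
[ 546.1   92.8   58.9   38.6    5.1 4372. ]
[ 544.9  -75.5   82.7   35.9   -6.9 6493.5]
[ 5.5310e+02  7.6000e+00  8.2300e+01  2.8200e+01 -4.6000e+00  5.4345e+03]
[ 639.    62.9   88.7   17.7  -86.4 4626. ]
[ 657.7  -77.3   55.4   52.1  -42.5 8723.5]
```

```bash
python3 -m creep '[{"grip":50,"tx":0,"ty":0,"tz":18,"rx":0,"ry":0,"rz":0},{"grip":50,"tx":0,"ty":0,"tz":18,"rx":0,"ry":0,"rz":0},{"grip":50,"tx":0,"ty":0,"tz":0,"rx":0,"ry":0,"rz":0}]' 4 | tail -1; python3 go.py 553 7.5 41 -4.7
```

```text
opening: 0.0498
t 5.65 pos [554.4   4.2  75.1] rot [ 1.7984e+02 -7.0000e-02 -5.0700e+00] open 49.77 F [-0.4  0.2  0.1]
turn rotvec deg [ 0.16 -0.07 -0.37]
shift after turn [-1.6 -3.2 34.1] | shift now [-1.7 -3.3 34. ]
```

```bash
python3 -m creep '[{"grip":50,"tx":-1,"ty":-4,"tz":17,"rx":0.2,"ry":0,"rz":-0.4},{"grip":50,"tx":0,"ty":-2,"tz":17,"rx":0,"ry":0,"rz":0},{"grip":50,"tx":0,"ty":0,"tz":0,"rx":0,"ry":0,"rz":0}]' 4 | tail -1; python3 go.py 553 7.5 41 -4.7
```

```text
opening: 0.05
t 5.95 pos [555.1   7.9  42.1] rot [-1.7996e+02 -1.7000e-01 -4.8200e+00] open 50.02 F [-0.3  0.4 -0.7]
turn rotvec deg [-0.04 -0.17 -0.12]
shift after turn [-2.   0.6  1.1] | shift now [-2.   0.6  1.1]
```

```bash
python3 -m creep '[{"grip":36,"tx":0,"ty":0,"tz":0,"rx":0,"ry":-0.2,"rz":0},{"grip":0,"tx":0,"ty":0,"tz":0,"rx":0,"ry":0,"rz":0},{"grip":0,"tx":0,"ty":0,"tz":0,"rx":0,"ry":0,"rz":0},{"grip":0,"tx":0,"ty":0,"tz":0,"rx":0,"ry":0,"rz":0},{"grip":0,"tx":0,"ty":0,"tz":0,"rx":0,"ry":0,"rz":0},{"grip":0,"tx":0,"ty":0,"tz":0,"rx":0,"ry":0,"rz":0},{"grip":0,"tx":0,"ty":0,"tz":0,"rx":0,"ry":0,"rz":0}]' 4 | tail -1; python3 -m creep '[{"grip":0,"tx":0,"ty":0,"tz":0,"rx":0,"ry":0,"rz":0},{"grip":0,"tx":0,"ty":0,"tz":0,"rx":0,"ry":0,"rz":0},{"grip":0,"tx":0,"ty":0,"tz":0,"rx":0,"ry":0,"rz":0},{"grip":0,"tx":0,"ty":0,"tz":0,"rx":0,"ry":0,"rz":0}]' 10 | tail -1;  python3 go.py 553 7.5 41 -4.7
```

```text
opening: 0.0273
opening: 0.0273
t 7.05 pos [557.    6.8  46. ] rot [-1.7995e+02 -1.7000e-01 -4.8800e+00] open 27.34 F [ 0.5  0.1 -1.1]
turn rotvec deg [-0.05 -0.17 -0.18]
shift after turn [-4.  -0.4  5. ] | shift now [-4.  -0.4  5. ]
```

Bar B is hard: 27.3 mm at both forces. The tool drifted up 4 mm while pinching, so I'll lower it back and release.

```bash
python3 -m creep '[{"grip":0,"tx":-1,"ty":0,"tz":3,"rx":0,"ry":0,"rz":0},{"grip":0,"tx":0,"ty":0,"tz":0,"rx":0,"ry":0,"rz":0}]' 10 | tail -1;  python3 go.py 555 7.8 42 -4.8
```

```text
opening: 0.0278
t 7.25 pos [557.2   6.9  43.8] rot [-179.94   -0.32   -4.88] open 27.85 F [-0.4 -0.1 -0.7]
turn rotvec deg [-0.06 -0.32 -0.08]
shift after turn [-2.3 -0.8  1.8] | shift now [-2.3 -0.8  1.7]
```

```bash
python3 -m creep '[{"grip":0,"tx":-1,"ty":0,"tz":2,"rx":0,"ry":-0.3,"rz":0},{"grip":0,"tx":0,"ty":0,"tz":0.5,"rx":0,"ry":0,"rz":0}]' 10 | tail -1;  python3 go.py 555 7.8 42 -4.8
python3 - <<'E'
from h import *
c=cap("side");cv2.imwrite("pics/s1.png",cv2.resize(c["image"][200:340,220:420,::-1],None,fx=4,fy=4))
E
```

```text
opening: 0.0274
t 7.45 pos [557.3   6.9  42.5] rot [-1.7994e+02 -1.2000e-01 -4.8700e+00] open 27.39 F [-2.7 -0.6  4.9]
turn rotvec deg [-0.06 -0.12 -0.07]
shift after turn [-2.4 -0.7  0.5] | shift now [-2.4 -0.7  0.5]
```

View pics/s1.png

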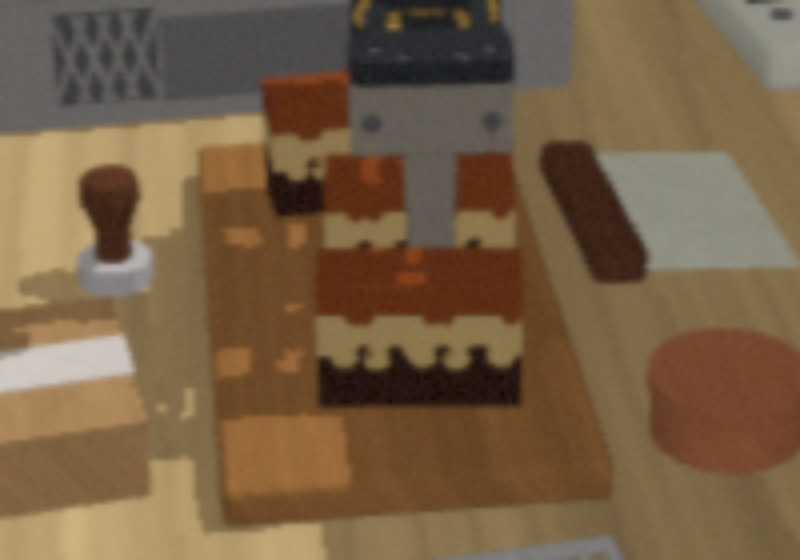

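The wrist reads +4.9 N upward, so the bar is back on the board, and the side view shows it upright. I'll release and go to bar A.

```bash
python3 -m creep '[{"grip":52,"tx":0,"ty":0,"tz":0,"rx":0,"ry":0,"rz":0},{"grip":52,"tx":0,"ty":0,"tz":0,"rx":0,"ry":0,"rz":0},{"grip":54,"tx":0,"ty":0,"tz":-25,"rx":0,"ry":0,"rz":0},{"grip":54,"tx":0,"ty":0,"tz":-25,"rx":0,"ry":0,"rz":0},{"grip":54,"tx":0,"ty":0,"tz":-20,"rx":0,"ry":0,"rz":0},{"grip":54,"tx":0,"ty":0,"tz":0,"rx":0,"ry":0,"rz":0}]' 4 | tail -1; python3 go.py 532 93.7 105 5.8
```

```text
opening: 0.0538
t 8.1 pos [555.9   6.8 112.8] rot [-1.7995e+02  9.0000e-02 -4.8800e+00] open 53.79 F [-0.2  0.3  0.3]
turn rotvec deg [ -0.06   0.09 -10.68]
shift after turn [-15.  -88.8   7.8] | shift now [-31.2 -84.5   8. ]
```

```bash
python3 -m creep '[{"grip":54,"tx":0,"ty":0,"tz":0,"rx":0,"ry":0,"rz":-5},{"grip":54,"tx":0,"ty":0,"tz":0,"rx":0,"ry":0,"rz":-5},{"grip":54,"tx":-5,"ty":-29,"tz":0,"rx":0,"ry":0,"rz":0},{"grip":54,"tx":-5,"ty":-29,"tz":0,"rx":0,"ry":0,"rz":0},{"grip":54,"tx":-5,"ty":-29,"tz":0,"rx":0,"ry":0,"rz":0},{"grip":54,"tx":0,"ty":0,"tz":0,"rx":0,"ry":0,"rz":0},{"grip":54,"tx":0,"ty":0,"tz":0,"rx":0,"ry":0,"rz":0}]' 4 | tail -1; python3 go.py 532 93.7 75 5.8
python3 - <<'E'
from h import *
c=cap("wrist")
for b in bars(c): print(np.round(b,1))
E
```

```text
opening: 0.0542
t 8.8 pos [529.8  93.5 106.8] rot [-179.97    0.33    5.48] open 54.19 F [-1.  -0.8 -0.2]
turn rotvec deg [-0.03  0.33 -0.32]
shift after turn [ 2.2  0.1 31.8] | shift now [ 2.4  0.1 31.8]
[ 5.4510e+02 -7.1200e+01  8.0600e+01  4.3600e+01 -6.3000e+00  7.7225e+03]
[5.331e+02 9.440e+01 8.230e+01 3.250e+01 6.400e+00 6.490e+03]
[ 5.532e+02  1.010e+01  8.060e+01  3.520e+01 -4.500e+00  7.053e+03]
[ 633.6   85.4   88.7   17.6  -86.2 5516. ]
[ 648.2  -41.4   51.6   39.7   20.1 6394. ]
```

```bash
python3 -m creep '[{"grip":52,"tx":2,"ty":-2,"tz":16,"rx":0,"ry":0.3,"rz":-0.4},{"grip":50,"tx":0,"ty":-1,"tz":16,"rx":0,"ry":0,"rz":0},{"grip":50,"tx":0,"ty":0,"tz":0,"rx":0,"ry":0,"rz":0}]' 4 | tail -1; python3 go.py 532.5 94 41 6.1
```

```text
opening: 0.05
t 9.15 pos [532.4  94.   73.4] rot [-179.99   -0.      5.75] open 49.97 F [-0.5 -0.3 -0. ]
turn rotvec deg [-0.01 -0.   -0.35]
shift after turn [ 0.1  0.1 32.4] | shift now [ 0.1  0.1 32.4]
```

```bash
python3 -m creep '[{"grip":50,"tx":0,"ty":-2,"tz":16,"rx":0,"ry":0,"rz":-0.3},{"grip":50,"tx":0,"ty":-1,"tz":16,"rx":0,"ry":0,"rz":0},{"grip":50,"tx":0,"ty":0,"tz":0,"rx":0,"ry":0,"rz":0}]' 4 | tail -1; python3 go.py 532.5 94 41 6.1
```

```text
opening: 0.0499
t 9.45 pos [533.5  94.7  41.5] rot [ 1.8e+02 -5.0e-02  5.9e+00] open 49.9 F [-0.4 -0.5  0.8]
turn rotvec deg [ 0.   -0.05 -0.2 ]
shift after turn [-1.   0.6  0.5] | shift now [-1.   0.6  0.5]
```

```bash
python3 -m creep '[{"grip":38,"tx":0,"ty":0,"tz":0,"rx":0,"ry":0,"rz":0},{"grip":0,"tx":0,"ty":0,"tz":0,"rx":0,"ry":0,"rz":0},{"grip":0,"tx":0,"ty":0,"tz":0,"rx":0,"ry":0,"rz":0},{"grip":0,"tx":0,"ty":0,"tz":0,"rx":0,"ry":0,"rz":0},{"grip":0,"tx":0,"ty":0,"tz":0,"rx":0,"ry":0,"rz":0},{"grip":0,"tx":0,"ty":0,"tz":0,"rx":0,"ry":0,"rz":0}]' 4 | tail -1; python3 -m creep '[{"grip":0,"tx":0,"ty":0,"tz":0,"rx":0,"ry":0,"rz":0},{"grip":0,"tx":0,"ty":0,"tz":0,"rx":0,"ry":0,"rz":0},{"grip":0,"tx":0,"ty":0,"tz":0,"rx":0,"ry":0,"rz":0},{"grip":0,"tx":0,"ty":0,"tz":0,"rx":0,"ry":0,"rz":0}]' 10 | tail -1;  python3 go.py 532.5 94 130 3.8
```

```text
opening: 0.0298
opening: 0.0272
t 10.45 pos [535.4  93.7  44.8] rot [180.    -0.24   5.84] open 27.16 F [ 0.1 -0.5 -1.1]
turn rotvec deg [-0.   -0.24  2.04]
shift after turn [ -2.8  -0.5 -85.2] | shift now [ -2.5  -0.5 -85.2]
```

Bar A goes from 29.8 to 27.2 mm, so it is soft. A and C go to the rack, B to the crate. A is already held at 10 N, so I'll carry it to the rack now.

```bash
python3 -m creep '[{"grip":0,"tx":0,"ty":0,"tz":-25,"rx":0,"ry":0,"rz":0},{"grip":0,"tx":0,"ty":0,"tz":-30,"rx":0,"ry":0,"rz":0},{"grip":0,"tx":0,"ty":0,"tz":-25,"rx":0,"ry":0,"rz":0},{"grip":0,"tx":0,"ty":0,"tz":-20,"rx":0,"ry":0,"rz":0},{"grip":0,"tx":0,"ty":0,"tz":0,"rx":0,"ry":0,"rz":0}]' 10 | tail -1;  python3 go.py 516 -285 150 5.6
```

```text
opening: 0.0266
t 10.95 pos [533.8  93.6 146.9] rot [ 1.7999e+02 -4.0000e-02  5.8400e+00] open 26.6 F [ 0.3  0.1 -1.2]
turn rotvec deg [ 0.01 -0.04  0.24]
shift after turn [-54.6 375.   -3.1] | shift now [-56.2 374.8  -3.1]
```

```bash
python3 -m creep '[{"grip":0,"tx":-3,"ty":20,"tz":0,"rx":0,"ry":0,"rz":0},{"grip":0,"tx":-5,"ty":30,"tz":0,"rx":0,"ry":0,"rz":0},{"grip":0,"tx":-5,"ty":35,"tz":0,"rx":0,"ry":0,"rz":0},{"grip":0,"tx":-5,"ty":35,"tz":0,"rx":0,"ry":0,"rz":0},{"grip":0,"tx":-5,"ty":35,"tz":0,"rx":0,"ry":0,"rz":0},{"grip":0,"tx":-5,"ty":35,"tz":0,"rx":0,"ry":0,"rz":0},{"grip":0,"tx":-5,"ty":35,"tz":0,"rx":0,"ry":0,"rz":0},{"grip":0,"tx":-5,"ty":35,"tz":0,"rx":0,"ry":0,"rz":0},{"grip":0,"tx":-5,"ty":30,"tz":0,"rx":0,"ry":0,"rz":0},{"grip":0,"tx":-3,"ty":20,"tz":0,"rx":0,"ry":0,"rz":0},{"grip":0,"tx":0,"ty":0,"tz":0,"rx":0,"ry":0,"rz":0}]' 10 | tail -1;  python3 go.py 516 -285 100 5.6
```

```text
opening: 0.0266
t 12.05 pos [ 514.6 -229.6  134. ] rot [-179.78    0.46    6.03] open 26.56 F [ 1.   0.1 -0.8]
turn rotvec deg [-0.21  0.46  0.43]
shift after turn [-4.  55.3 34. ] | shift now [-4.1 55.4 33.8]
```

```bash
python3 -m creep '[{"grip":0,"tx":-3,"ty":26,"tz":0,"rx":-0.2,"ry":0.4,"rz":0.4},{"grip":0,"tx":0,"ty":24,"tz":8,"rx":0,"ry":0,"rz":0},{"grip":0,"tx":0,"ty":5,"tz":8,"rx":0,"ry":0,"rz":0},{"grip":0,"tx":0,"ty":0,"tz":0,"rx":0,"ry":0,"rz":0}]' 10 | tail -1;  python3 go.py 516 -285 80 5.6
python3 - <<'E'
from h import *
for n in ("wrist","top"):
    c=cap(n);cv2.imwrite(f"pics/{n}2.png",c["image"][:,:,::-1])
E
```

```text
opening: 0.0268
t 12.45 pos [ 515.3 -282.6  112.9] rot [-179.74    0.29    5.58] open 26.8 F [-0.2  1.  -1.1]
turn rotvec deg [-0.26  0.29 -0.02]
shift after turn [ 0.5  2.5 32.9] | shift now [ 0.7  2.6 32.9]
```

View pics/wrist2.png

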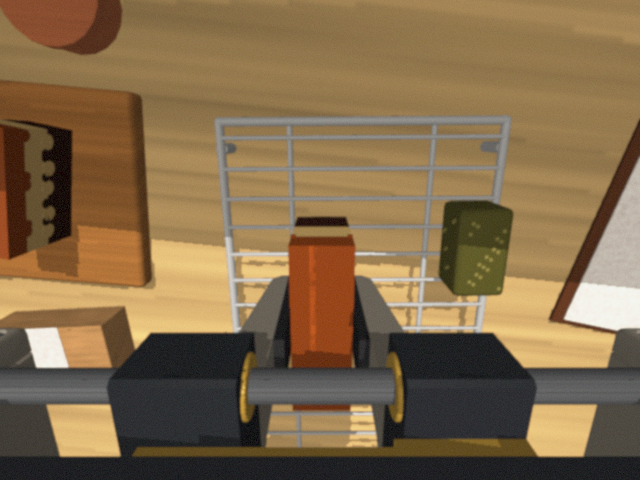

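View pics/top2.png

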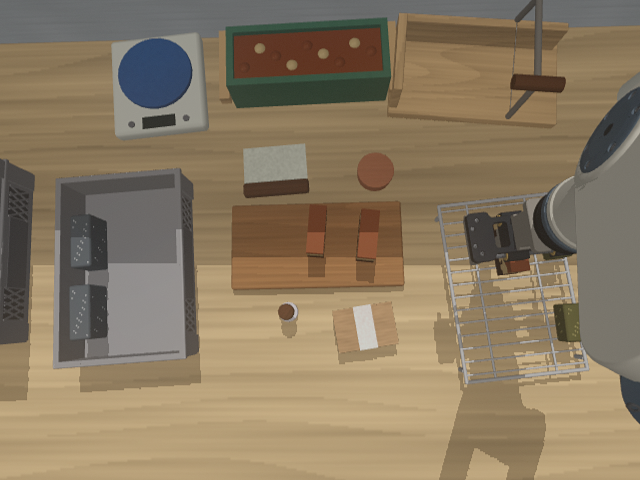

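The wrist view shows bar A (columns 290–355) lined up over free rack, with the olive bar clear at (478,247). Lowering it now.

```bash
python3 -m creep '[{"grip":0,"tx":0,"ty":1,"tz":18,"rx":-0.2,"ry":0.3,"rz":0},{"grip":0,"tx":0,"ty":0,"tz":18,"rx":0,"ry":0,"rz":0},{"grip":0,"tx":0,"ty":0,"tz":10,"rx":0,"ry":0,"rz":0},{"grip":0,"tx":0,"ty":0,"tz":0,"rx":0,"ry":0,"rz":0}]' 10 | tail -1;  python3 go.py 516 -285 54 5.6
```

```text
opening: 0.0267
t 12.95 pos [ 517.2 -279.1   68.2] rot [-1.80e+02 -1.70e-01  5.82e+00] open 26.69 F [-0.2 -0.5 -1.4]
turn rotvec deg [-0.   -0.17  0.22]
shift after turn [-1.7  5.7 14.2] | shift now [-1.8  5.7 14.2]
```

```bash
python3 -m creep '[{"grip":0,"tx":-1,"ty":5,"tz":4,"rx":0,"ry":-0.2,"rz":0.2},{"grip":0,"tx":0,"ty":0,"tz":4,"rx":0,"ry":0,"rz":0},{"grip":0,"tx":0,"ty":0,"tz":3,"rx":0,"ry":0,"rz":0},{"grip":0,"tx":0,"ty":0,"tz":0,"rx":0,"ry":0,"rz":0}]' 10 | tail -1;  python3 go.py 516 -285 54 5.6
```

```text
opening: 0.0267
t 13.35 pos [ 518.  -284.3   58.4] rot [ 1.7993e+02 -7.0000e-02  5.6600e+00] open 26.72 F [ 0.3  0.9 -0.9]
turn rotvec deg [ 0.07 -0.07  0.06]
shift after turn [-2.   0.5  4.4] | shift now [-2.   0.5  4.4]
```

```bash
python3 -m creep '[{"grip":0,"tx":0,"ty":0,"tz":2.5,"rx":0,"ry":0,"rz":0},{"grip":0,"tx":0,"ty":0,"tz":1,"rx":0,"ry":0,"rz":0}]' 10 | grep -E "pos|force";python3 -m creep '[{"grip":0,"tx":0,"ty":0,"tz":1,"rx":0,"ry":0,"rz":0},{"grip":0,"tx":0,"ty":0,"tz":0,"rx":0,"ry":0,"rz":0}]' 10 | grep -E "pos|force"
```

```text
tool_pos: [0.5182, -0.2846, 0.0552]
wrist_force: [-1.6, 0.1, 6.1]
tool_pos: [0.5185, -0.2849, 0.0555]
wrist_force: [0.5, -0.5, -1.0]
```

```bash
python3 -m creep '[{"grip":0,"tx":0,"ty":0,"tz":0.6,"rx":0,"ry":0,"rz":0},{"grip":50,"tx":0,"ty":0,"tz":0.3,"rx":0,"ry":0,"rz":0},{"grip":50,"tx":0,"ty":0,"tz":0,"rx":0,"ry":0,"rz":0},{"grip":50,"tx":0,"ty":0,"tz":0,"rx":0,"ry":0,"rz":0}]' 10 | grep -E "pos|force|open";python3 -m creep '[{"grip":54,"tx":0,"ty":0,"tz":-20,"rx":0,"ry":0,"rz":0},{"grip":54,"tx":0,"ty":0,"tz":-30,"rx":0,"ry":0,"rz":0},{"grip":54,"tx":0,"ty":0,"tz":-30,"rx":0,"ry":0,"rz":0}]' 10 | grep -E "pos|force"; python3 go.py 545 -78.2 135 -6.8
python3 - <<'E'
from h import *
for n in ("wrist","side"):
    c=cap(n);cv2.imwrite(f"pics/{n}3.png",c["image"][:,:,::-1])
E
```

```text
tool_pos: [0.5189, -0.2852, 0.0549]
wrist_force: [-0.8, 0.0, 0.9]
opening: 0.0485
tool_pos: [0.5158, -0.2834, 0.1322]
wrist_force: [0.7, 0.3, -0.3]
t 14.45 pos [ 515.8 -283.4  132.2] rot [-179.86    0.24    5.63] open 53.83 F [ 0.7  0.3 -0.3]
turn rotvec deg [-0.11  0.25 12.43]
shift after turn [   4.7 -207.2   -2.8] | shift now [  49.2 -201.3   -2.5]
```

View pics/side3.png

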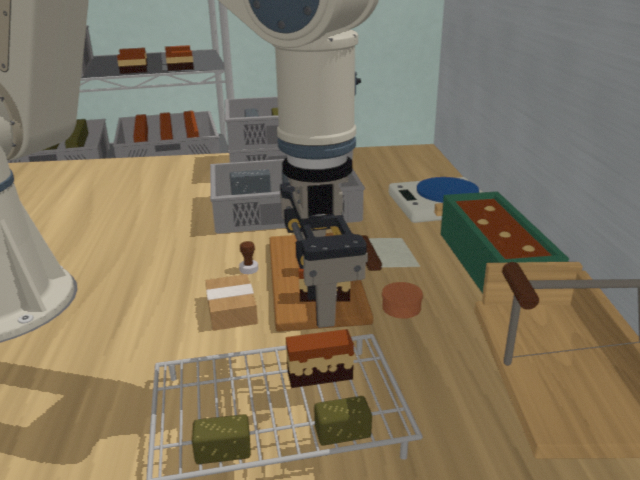

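View pics/wrist3.png

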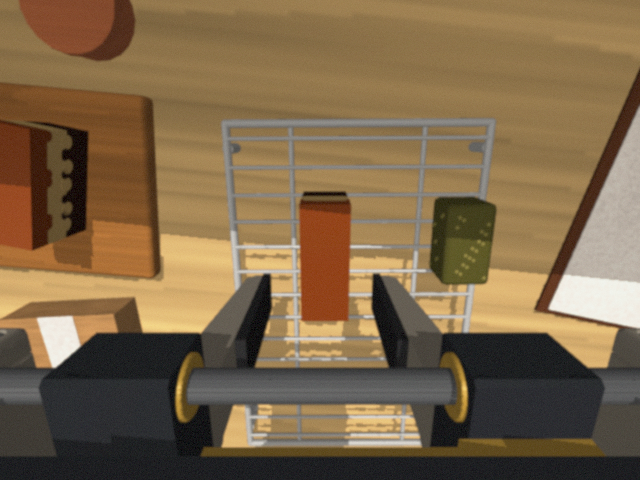

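Bar A stands upright on the rack, at about (320,358) in the side view and (325,260) in the wrist view. Next is bar C.

```bash
python3 -m creep '[{"grip":54,"tx":0,"ty":0,"tz":-5,"rx":0,"ry":0.2,"rz":6},{"grip":54,"tx":0,"ty":0,"tz":0,"rx":0,"ry":0,"rz":6},{"grip":54,"tx":0,"ty":-35,"tz":0,"rx":0,"ry":0,"rz":0},{"grip":54,"tx":0,"ty":-40,"tz":0,"rx":0,"ry":0,"rz":0},{"grip":54,"tx":0,"ty":-40,"tz":0,"rx":0,"ry":0,"rz":0},{"grip":54,"tx":0,"ty":-40,"tz":0,"rx":0,"ry":0,"rz":0},{"grip":54,"tx":0,"ty":-35,"tz":0,"rx":0,"ry":0,"rz":0},{"grip":54,"tx":0,"ty":0,"tz":0,"rx":0,"ry":0,"rz":0}]' 4 | tail -1; python3 go.py 545 -78.2 110 -6.8
```

```text
opening: 0.054
t 15.35 pos [540.5 -91.  135.7] rot [179.93  -0.29  -7.12] open 54.0 F [-0.5 -0.5 -1.3]
turn rotvec deg [ 0.07 -0.29 -0.32]
shift after turn [  2.9 -13.2  25.7] | shift now [  2.7 -13.3  25.7]
```

```bash
python3 -m creep '[{"grip":54,"tx":3,"ty":-12,"tz":8,"rx":0,"ry":-0.3,"rz":-0.3},{"grip":54,"tx":0,"ty":0,"tz":8,"rx":0,"ry":0,"rz":0},{"grip":54,"tx":0,"ty":0,"tz":0,"rx":0,"ry":0,"rz":0}]' 4 | tail -1; python3 go.py 545 -78.2 75 -6.8
python3 - <<'E'
from h import *
c=cap("wrist")
for b in bars(c): print(np.round(b,1))
E
```

```text
opening: 0.0541
t 15.65 pos [544.8 -79.2 116.9] rot [ 1.799e+02  1.200e-01 -6.730e+00] open 54.05 F [ 0.4 -0.3 -0.6]
turn rotvec deg [0.1  0.12 0.07]
shift after turn [ 0.1 -1.1 41.9] | shift now [ 0.2 -1.1 41.9]
[ 515.6 -273.2   80.4   16.7    7.8 2229.5]
[ 5.535e+02  4.600e+00  8.180e+01  3.360e+01 -5.400e+00  5.441e+03]
[ 544.7  -77.9   82.1   30.3   -6.8 5505. ]
[ 637.3   44.7   87.9   16.6  -86.3 2603. ]
[ 6.5750e+02 -9.5400e+01  5.2100e+01  5.1500e+01 -6.7000e+00  7.7875e+03]
```

```bash
python3 -m creep '[{"grip":52,"tx":0,"ty":-3,"tz":20,"rx":0,"ry":0,"rz":0},{"grip":50,"tx":0,"ty":-2,"tz":20,"rx":0,"ry":0,"rz":0},{"grip":50,"tx":0,"ty":0,"tz":0,"rx":0,"ry":0,"rz":0}]' 4 | tail -1; python3 go.py 545 -78 41 -6.8
```

```text
opening: 0.0497
t 16.0 pos [546.1 -77.4  76.4] rot [ 1.7988e+02  2.0000e-02 -6.9600e+00] open 49.71 F [-0.2 -0.5 -0.7]
turn rotvec deg [ 0.12  0.02 -0.16]
shift after turn [-1.   0.8 35.4] | shift now [-1.   0.7 35.4]
```

```bash
python3 -m creep '[{"grip":50,"tx":-1,"ty":-1,"tz":18,"rx":0,"ry":0,"rz":0},{"grip":50,"tx":0,"ty":-1,"tz":17,"rx":0,"ry":0,"rz":0},{"grip":50,"tx":0,"ty":0,"tz":0,"rx":0,"ry":0,"rz":0}]' 4 | tail -1; python3 go.py 545 -78 41 -6.8
```

```text
opening: 0.0501
t 16.3 pos [546.4 -77.9  42.4] rot [ 1.7986e+02 -8.0000e-02 -7.1200e+00] open 50.11 F [-0.  -1.5  0.8]
turn rotvec deg [ 0.14 -0.08 -0.32]
shift after turn [-1.3  0.3  1.4] | shift now [-1.3  0.3  1.4]
```

```bash
python3 -m creep '[{"grip":36,"tx":0,"ty":0,"tz":0,"rx":0,"ry":0,"rz":-0.3},{"grip":0,"tx":0,"ty":0,"tz":0,"rx":0,"ry":0,"rz":0},{"grip":0,"tx":0,"ty":0,"tz":0,"rx":0,"ry":0,"rz":0},{"grip":0,"tx":0,"ty":0,"tz":0,"rx":0,"ry":0,"rz":0}]' 4 | grep -E "pos|open"; python3 -m creep '[{"grip":0,"tx":0,"ty":0,"tz":0,"rx":0,"ry":0,"rz":0},{"grip":0,"tx":0,"ty":0,"tz":0,"rx":0,"ry":0,"rz":0},{"grip":0,"tx":0,"ty":0,"tz":-20,"rx":0,"ry":0,"rz":0},{"grip":0,"tx":0,"ty":0,"tz":-25,"rx":0,"ry":0,"rz":0},{"grip":0,"tx":0,"ty":0,"tz":-25,"rx":0,"ry":0,"rz":0},{"grip":0,"tx":0,"ty":0,"tz":-20,"rx":0,"ry":0,"rz":0},{"grip":0,"tx":0,"ty":0,"tz":0,"rx":0,"ry":0,"rz":0}]' 10 | tail -1;  python3 go.py 397 -296 135 5.6
```

```text
tool_pos: [0.5482, -0.0793, 0.0459]
opening: 0.0279
opening: 0.0246
t 17.4 pos [546.8 -78.7 138.7] rot [ 1.7986e+02 -1.6000e-01 -6.8500e+00] open 24.58 F [ 0.  -0.3 -1.5]
turn rotvec deg [  0.16  -0.15 -12.45]
shift after turn [-170.3  201.7    3.7] | shift now [-122.8  233.6    3.9]
```

```bash
python3 -m creep '[{"grip":0,"tx":0,"ty":0,"tz":-5,"rx":0,"ry":0,"rz":-6},{"grip":0,"tx":0,"ty":0,"tz":0,"rx":0,"ry":0,"rz":-6},{"grip":0,"tx":-17,"ty":20,"tz":-1,"rx":0,"ry":0,"rz":0},{"grip":0,"tx":-25,"ty":30,"tz":-1,"rx":0,"ry":0,"rz":0},{"grip":0,"tx":-25,"ty":30,"tz":-1,"rx":0,"ry":0,"rz":0},{"grip":0,"tx":-25,"ty":30,"tz":-1,"rx":0,"ry":0,"rz":0},{"grip":0,"tx":-25,"ty":30,"tz":-1,"rx":0,"ry":0,"rz":0},{"grip":0,"tx":-25,"ty":30,"tz":-1,"rx":0,"ry":0,"rz":0},{"grip":0,"tx":-15,"ty":20,"tz":0,"rx":0,"ry":0,"rz":0},{"grip":0,"tx":0,"ty":0,"tz":0,"rx":0,"ry":0,"rz":0}]' 10 | tail -1;  python3 go.py 397 -296 100 5.6
```

```text
opening: 0.0246
t 18.4 pos [ 401.5 -287.4  140.4] rot [-179.95    0.22    5.94] open 24.6 F [ 0.7 -0.  -2. ]
turn rotvec deg [-0.05  0.22  0.34]
shift after turn [-5.3  8.1 40.4] | shift now [-5.2  8.1 40.4]
```

```bash
python3 -m creep '[{"grip":0,"tx":-4,"ty":6,"tz":18,"rx":0,"ry":0.2,"rz":0.3},{"grip":0,"tx":0,"ty":0,"tz":18,"rx":0,"ry":0,"rz":0},{"grip":0,"tx":0,"ty":0,"tz":0,"rx":0,"ry":0,"rz":0}]' 10 | tail -1;  python3 go.py 397 -296 60 5.6
python3 - <<'E'
from h import *
c=cap("wrist");cv2.imwrite("pics/w4.png",c["image"][:,:,::-1])
for b in bars(c,.086): print(np.round(b,1))
E
```

```text
opening: 0.0247
t 18.7 pos [ 397.4 -293.1  101.6] rot [-1.7987e+02  5.0000e-02  5.4800e+00] open 24.75 F [-0.1 -0.1 -1.9]
turn rotvec deg [-0.13  0.05 -0.12]
shift after turn [-0.6  2.8 41.6] | shift now [-0.6  2.9 41.6]
[ 3.8430e+02 -2.9450e+02  7.9900e+01  3.3900e+01  5.6000e+00  7.1465e+03]
[ 477.5 -430.5   26.6    8.4   -0.8  486. ]
[ 5.0600e+02 -2.8640e+02  5.9500e+01  3.1800e+01  5.5000e+00  9.0405e+03]
```

View pics/w4.png

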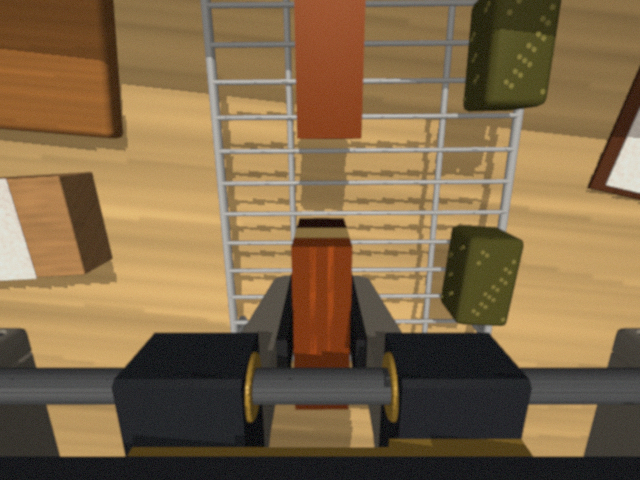

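Bar C hangs over free rack between the ends: A's near end is at row 138 and C's front at row 220. Lowering it.

```bash
python3 -m creep '[{"grip":0,"tx":0,"ty":2,"tz":18,"rx":0,"ry":0,"rz":0},{"grip":0,"tx":0,"ty":2,"tz":17,"rx":0,"ry":0,"rz":0},{"grip":0,"tx":0,"ty":0,"tz":0,"rx":0,"ry":0,"rz":0}]' 10 | tail -1;  python3 go.py 397 -296 56 5.6
```

```text
opening: 0.0246
t 19.05 pos [ 400.4 -296.5   68.1] rot [-1.7997e+02 -9.0000e-02  5.6100e+00] open 24.58 F [ 0.8  0.3 -0.9]
turn rotvec deg [-0.03 -0.09  0.01]
shift after turn [-3.3 -0.8 12.1] | shift now [-3.3 -0.8 12.1]
```

```bash
python3 -m creep '[{"grip":0,"tx":0,"ty":0,"tz":5,"rx":0,"ry":0,"rz":0},{"grip":0,"tx":0,"ty":0,"tz":4,"rx":0,"ry":0,"rz":0},{"grip":0,"tx":0,"ty":0,"tz":0,"rx":0,"ry":0,"rz":0}]' 10 | grep -E "pos|force";python3 -m creep '[{"grip":0,"tx":0,"ty":0,"tz":1.5,"rx":0,"ry":0,"rz":0}]' 10 | grep -E "pos|force"; python3 -m creep '[{"grip":0,"tx":0,"ty":0,"tz":1.5,"rx":0,"ry":0,"rz":0}]' 10 | grep -E "pos|force"
```

```text
tool_pos: [0.4019, -0.2962, 0.0605]
wrist_force: [0.5, 0.6, -1.9]
tool_pos: [0.4023, -0.2964, 0.0596]
wrist_force: [0.4, -0.0, -1.3]
tool_pos: [0.4026, -0.2965, 0.0584]
wrist_force: [0.7, -0.2, -0.7]
```

```bash
for i in 1; do python3 -m creep '[{"grip":0,"tx":0,"ty":0,"tz":1.5,"rx":0,"ry":0,"rz":0}]' 10 | grep -E "pos|force"; done; python3 -m creep '[{"grip":0,"tx":0,"ty":0,"tz":1.2,"rx":0,"ry":0,"rz":0}]' 10 | grep -E "pos|force"
```

```text
tool_pos: [0.4027, -0.2966, 0.057]
wrist_force: [-0.2, 0.8, 6.6]
tool_pos: [0.403, -0.2969, 0.0566]
wrist_force: [-3.3, 1.8, 13.8]
```

Contact, with 13.8 N on the wrist. Release and rise.

```bash
python3 -m creep '[{"grip":50,"tx":0,"ty":0,"tz":0,"rx":0,"ry":0,"rz":0},{"grip":50,"tx":0,"ty":0,"tz":0,"rx":0,"ry":0,"rz":0},{"grip":50,"tx":0,"ty":0,"tz":0,"rx":0,"ry":0,"rz":0}]' 10 | grep -E "pos|force|open";python3 -m creep '[{"grip":54,"tx":0,"ty":0,"tz":-20,"rx":0,"ry":0,"rz":0},{"grip":54,"tx":0,"ty":0,"tz":-30,"rx":0,"ry":0,"rz":0},{"grip":54,"tx":0,"ty":0,"tz":-30,"rx":0,"ry":0,"rz":0},{"grip":54,"tx":0,"ty":0,"tz":-5,"rx":0,"ry":0,"rz":0}]' 10 | grep -E "pos|force"; python3 go.py 553 7.2 135 -4.9
python3 - <<'E'
from h import *
for n in ("wrist","side"):
    c=cap(n);cv2.imwrite(f"pics/{n}5.png",c["image"][:,:,::-1])
E
```

```text
tool_pos: [0.4033, -0.2973, 0.0571]
wrist_force: [-0.3, -0.5, -0.0]
opening: 0.0465
tool_pos: [0.4018, -0.2964, 0.1431]
wrist_force: [0.5, -0.2, -0.5]
t 20.45 pos [ 401.8 -296.4  143.1] rot [ 1.7996e+02 -1.7000e-01  5.6700e+00] open 53.84 F [ 0.5 -0.2 -0.5]
turn rotvec deg [ 0.02 -0.18 10.57]
shift after turn [ 124.7 -315.4    8.1] | shift now [ 180.4 -287.2    8.5]
```

View pics/side5.png

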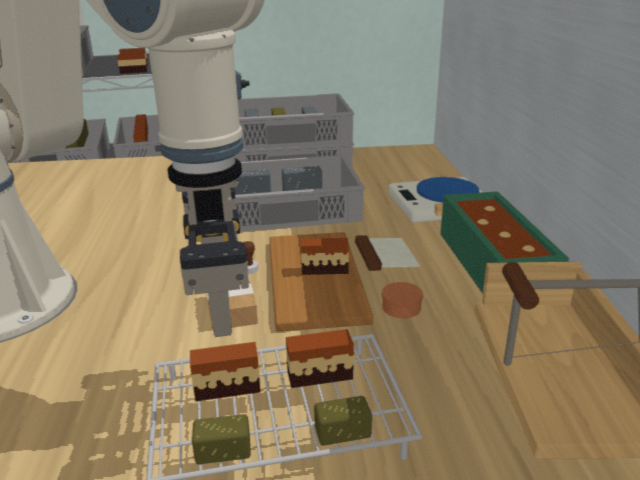

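Both soft bars stand on the rack, at (225,372) and (320,358). Next is bar B.

```bash
python3 -m creep '[{"grip":54,"tx":0,"ty":0,"tz":-3,"rx":0,"ry":-0.2,"rz":5},{"grip":54,"tx":0,"ty":0,"tz":0,"rx":0,"ry":0,"rz":5},{"grip":54,"tx":14,"ty":-35,"tz":0,"rx":0,"ry":0,"rz":0},{"grip":54,"tx":16,"ty":-40,"tz":0,"rx":0,"ry":0,"rz":0},{"grip":54,"tx":16,"ty":-40,"tz":0,"rx":0,"ry":0,"rz":0},{"grip":54,"tx":16,"ty":-40,"tz":0,"rx":0,"ry":0,"rz":0},{"grip":54,"tx":16,"ty":-40,"tz":0,"rx":0,"ry":0,"rz":0},{"grip":54,"tx":16,"ty":-40,"tz":0,"rx":0,"ry":0,"rz":0},{"grip":54,"tx":14,"ty":-35,"tz":0,"rx":0,"ry":0,"rz":0},{"grip":54,"tx":8,"ty":-20,"tz":0,"rx":0,"ry":0,"rz":0},{"grip":54,"tx":0,"ty":0,"tz":0,"rx":0,"ry":0,"rz":0}]' 4 | tail -1; python3 go.py 553 7 115 -4.9
```

```text
opening: 0.0542
t 21.65 pos [537.6  -4.2 126.3] rot [-179.77    1.27   -5.01] open 54.17 F [-0.  -0.5 -1.3]
turn rotvec deg [-0.24  1.27 -0.11]
shift after turn [ 14.4 -12.4  11.3] | shift now [ 14.6 -12.4  11. ]
```

```bash
python3 -m creep '[{"grip":54,"tx":8,"ty":-6,"tz":3,"rx":-0.2,"ry":1.2,"rz":-0.1},{"grip":54,"tx":6,"ty":-6,"tz":3,"rx":0,"ry":0,"rz":0},{"grip":54,"tx":0,"ty":0,"tz":0,"rx":0,"ry":0,"rz":0}]' 4 | tail -1; python3 go.py 553 7 80 -4.9
python3 - <<'E'
from h import *
c=cap("wrist")
for b in bars(c): print(np.round(b,1))
E
```

```text
opening: 0.054
t 21.95 pos [551.2   6.  116.6] rot [179.96   0.22  -4.91] open 54.04 F [0.4 0.1 0.2]
turn rotvec deg [ 0.04  0.22 -0.01]
shift after turn [ 1.7 -1.2 36.6] | shift now [ 1.9 -1.2 36.6]
[ 5.5380e+02  7.0000e+00  8.1500e+01  2.8400e+01 -4.9000e+00  5.2105e+03]
[ 638.6   63.3   88.4   17.7  -86.3 4234. ]
[ 659.1  -77.8   55.7   51.8   85.1 8384.5]
```

```bash
python3 -m creep '[{"grip":52,"tx":2,"ty":-3,"tz":20,"rx":0,"ry":0.2,"rz":0},{"grip":50,"tx":0,"ty":-2,"tz":20,"rx":0,"ry":0,"rz":0},{"grip":50,"tx":0,"ty":0,"tz":0,"rx":0,"ry":0,"rz":0}]' 4 | tail -1; python3 go.py 553.8 7 41 -4.9
```

```text
opening: 0.0501
t 22.3 pos [553.    8.2  76.3] rot [ 1.7994e+02 -2.0000e-02 -5.0800e+00] open 50.1 F [0.2 0.4 0.8]
turn rotvec deg [ 0.06 -0.02 -0.18]
shift after turn [ 0.9  1.1 35.3] | shift now [ 0.9  1.  35.3]
```

```bash
python3 -m creep '[{"grip":50,"tx":0,"ty":-1,"tz":18,"rx":0,"ry":0,"rz":0},{"grip":50,"tx":0,"ty":0,"tz":17,"rx":0,"ry":0,"rz":0},{"grip":50,"tx":0,"ty":0,"tz":0,"rx":0,"ry":0,"rz":0}]' 4 | tail -1; python3 go.py 553.8 7 41 -4.9
```

```text
opening: 0.0501
t 22.6 pos [553.8   7.1  42.7] rot [ 1.7993e+02 -1.1000e-01 -5.2100e+00] open 50.05 F [-0.3  0.4 -0.7]
turn rotvec deg [ 0.07 -0.11 -0.31]
shift after turn [0.  0.1 1.7] | shift now [0.  0.1 1.7]
```

```bash
python3 -m creep '[{"grip":36,"tx":0,"ty":0,"tz":0.5,"rx":0,"ry":0,"rz":-0.3},{"grip":0,"tx":0,"ty":0,"tz":0,"rx":0,"ry":0,"rz":0},{"grip":0,"tx":0,"ty":0,"tz":0,"rx":0,"ry":0,"rz":0},{"grip":0,"tx":0,"ty":0,"tz":0,"rx":0,"ry":0,"rz":0}]' 4 | grep -E "pos|open"; python3 -m creep '[{"grip":0,"tx":0,"ty":0,"tz":0,"rx":0,"ry":0,"rz":0},{"grip":0,"tx":0,"ty":0,"tz":0,"rx":0,"ry":0,"rz":0},{"grip":0,"tx":0,"ty":0,"tz":-25,"rx":0,"ry":0,"rz":0},{"grip":0,"tx":0,"ty":0,"tz":-30,"rx":0,"ry":0,"rz":0},{"grip":0,"tx":0,"ty":0,"tz":-30,"rx":0,"ry":0,"rz":0},{"grip":0,"tx":0,"ty":0,"tz":-20,"rx":0,"ry":0,"rz":0},{"grip":0,"tx":0,"ty":0,"tz":0,"rx":0,"ry":0,"rz":0}]' 10 | tail -1;  python3 go.py 498 302 155 3.8
```

```text
tool_pos: [0.5554, 0.0061, 0.0458]
opening: 0.0279
opening: 0.0278
t 23.7 pos [553.8   6.5 154. ] rot [ 1.7993e+02 -1.6000e-01 -4.9200e+00] open 27.78 F [ 0.2 -0.7 -1.4]
turn rotvec deg [ 0.08 -0.16 -8.72]
shift after turn [ -36.1 -298.6   -1. ] | shift now [ -80.9 -289.6   -1.6]
```

Again 27.9 to 27.8 mm, so B is hard. To the crate.

```bash
python3 -m creep '[{"grip":0,"tx":0,"ty":0,"tz":-4,"rx":0,"ry":0,"rz":-4.2},{"grip":0,"tx":0,"ty":0,"tz":0,"rx":0,"ry":0,"rz":-4.2},{"grip":0,"tx":-3,"ty":-25,"tz":-1,"rx":0,"ry":0,"rz":0},{"grip":0,"tx":-4,"ty":-35,"tz":-1,"rx":0,"ry":0,"rz":0},{"grip":0,"tx":-4,"ty":-35,"tz":-1,"rx":0,"ry":0,"rz":0},{"grip":0,"tx":-4,"ty":-35,"tz":-1,"rx":0,"ry":0,"rz":0},{"grip":0,"tx":-4,"ty":-35,"tz":-1,"rx":0,"ry":0,"rz":0},{"grip":0,"tx":-4,"ty":-35,"tz":-1,"rx":0,"ry":0,"rz":0},{"grip":0,"tx":-4,"ty":-35,"tz":-1,"rx":0,"ry":0,"rz":0},{"grip":0,"tx":-3,"ty":-25,"tz":0,"rx":0,"ry":0,"rz":0},{"grip":0,"tx":-2,"ty":-15,"tz":0,"rx":0,"ry":0,"rz":0},{"grip":0,"tx":0,"ty":0,"tz":0,"rx":0,"ry":0,"rz":0}]' 10 | tail -1;  python3 go.py 498 302 130 3.8
```

```text
opening: 0.0275
t 24.9 pos [496.  286.7 150.1] rot [179.67   0.57   3.72] open 27.52 F [-0.5 -0.9 -2.1]
turn rotvec deg [ 0.33  0.57 -0.08]
shift after turn [  3.  -15.2  20.1] | shift now [  3.2 -15.3  20. ]
```

```bash
python3 -m creep '[{"grip":0,"tx":2,"ty":-8,"tz":3,"rx":0.3,"ry":0.5,"rz":0},{"grip":0,"tx":0,"ty":-7,"tz":3,"rx":0,"ry":0,"rz":0},{"grip":0,"tx":0,"ty":0,"tz":0,"rx":0,"ry":0,"rz":0}]' 10 | tail -1;  python3 go.py 498 302 100 3.8
python3 - <<'E'
from h import *
c=cap("wrist");cv2.imwrite("pics/w6.png",c["image"][:,:,::-1])
E
```

```text
opening: 0.0273
t 25.2 pos [497.  300.4 142.1] rot [1.799e+02 1.200e-01 3.650e+00] open 27.33 F [-0.8  0.4 -1.1]
turn rotvec deg [ 0.1   0.12 -0.15]
shift after turn [ 1.1 -1.6 42.1] | shift now [ 1.2 -1.6 42.1]
```

View pics/w6.png

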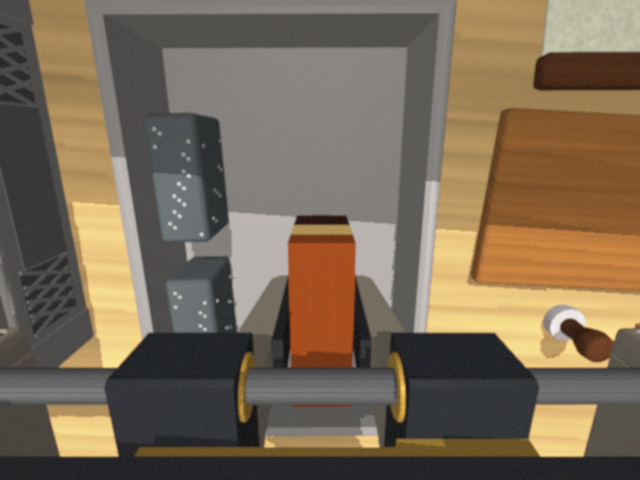

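Bar B (columns 290–355) hangs between the finished bars (up to column 235) and the near wall (about 400), with room for the fingers. Lowering it.

```bash
python3 -m creep '[{"grip":0,"tx":0,"ty":-2,"tz":20,"rx":0,"ry":0,"rz":0},{"grip":0,"tx":0,"ty":-2,"tz":20,"rx":0,"ry":0,"rz":0},{"grip":0,"tx":0,"ty":-2,"tz":20,"rx":0,"ry":0,"rz":0},{"grip":0,"tx":0,"ty":-2,"tz":20,"rx":0,"ry":0,"rz":0},{"grip":0,"tx":0,"ty":0,"tz":0,"rx":0,"ry":0,"rz":0}]' 10 | tail -1;  python3 go.py 498 302 29 3.8
```

```text
opening: 0.0278
t 25.75 pos [499.  305.4  61.4] rot [ 1.7993e+02 -7.0000e-02  3.4400e+00] open 27.8 F [ 0.5 -0.7 -0.7]
turn rotvec deg [ 0.07 -0.07 -0.36]
shift after turn [-1.2  3.3 32.4] | shift now [-1.2  3.3 32.4]
```

```bash
python3 -m creep '[{"grip":0,"tx":0,"ty":2,"tz":13,"rx":0,"ry":0,"rz":-0.3},{"grip":0,"tx":0,"ty":0,"tz":12,"rx":0,"ry":0,"rz":0},{"grip":0,"tx":0,"ty":0,"tz":0,"rx":0,"ry":0,"rz":0}]' 10 | tail -1;  python3 go.py 498 302 29 3.8
```

```text
opening: 0.0277
t 26.05 pos [500.5 302.6  36.3] rot [ 1.7997e+02 -1.7000e-01  3.7000e+00] open 27.75 F [-0.4 -0.5 -1.1]
turn rotvec deg [ 0.03 -0.17 -0.1 ]
shift after turn [-2.5  0.4  7.3] | shift now [-2.5  0.4  7.3]
```

```bash
python3 -m creep '[{"grip":0,"tx":0,"ty":0,"tz":3,"rx":0,"ry":-0.2,"rz":0},{"grip":0,"tx":0,"ty":0,"tz":1.5,"rx":0,"ry":0,"rz":0}]' 10 | grep -E "pos|force";python3 -m creep '[{"grip":0,"tx":0,"ty":0,"tz":1.5,"rx":0,"ry":0,"rz":0}]' 10 | grep -E "pos|force"; python3 -m creep '[{"grip":0,"tx":0,"ty":0,"tz":1.2,"rx":0,"ry":0,"rz":0}]' 10 | grep -E "pos|force"
```

```text
tool_pos: [0.5011, 0.3027, 0.0322]
wrist_force: [0.3, -0.4, -0.8]
tool_pos: [0.5013, 0.3028, 0.031]
wrist_force: [-4.4, -1.0, 9.9]
tool_pos: [0.5014, 0.3029, 0.0308]
wrist_force: [-4.1, -3.0, 14.4]
```

Touchdown. Release and rise.

```bash
python3 -m creep '[{"grip":50,"tx":0,"ty":0,"tz":0,"rx":0,"ry":0,"rz":0},{"grip":50,"tx":0,"ty":0,"tz":0,"rx":0,"ry":0,"rz":0},{"grip":50,"tx":0,"ty":0,"tz":0,"rx":0,"ry":0,"rz":0}]' 10 | grep -E "pos|force|open";python3 -m creep '[{"grip":50,"tx":0,"ty":0,"tz":-20,"rx":0,"ry":0,"rz":0},{"grip":50,"tx":0,"ty":0,"tz":-30,"rx":0,"ry":0,"rz":0},{"grip":50,"tx":0,"ty":0,"tz":-30,"rx":0,"ry":0,"rz":0},{"grip":50,"tx":0,"ty":0,"tz":-30,"rx":0,"ry":0,"rz":0},{"grip":50,"tx":0,"ty":0,"tz":-30,"rx":0,"ry":0,"rz":0},{"grip":50,"tx":0,"ty":0,"tz":-20,"rx":0,"ry":0,"rz":0},{"grip":50,"tx":0,"ty":0,"tz":0,"rx":0,"ry":0,"rz":0}]' 10 | grep -E "pos|force"
python3 - <<'E'
from h import *
for n in ("wrist","side","top"):
    c=cap(n);cv2.imwrite(f"pics/{n}7.png",c["image"][:,:,::-1])
E
```

```text
tool_pos: [0.5023, 0.3036, 0.032]
wrist_force: [-0.2, 0.4, -0.0]
opening: 0.0491
tool_pos: [0.5014, 0.3034, 0.1973]
wrist_force: [-0.7, -0.0, -0.3]
```

View pics/wrist7.png

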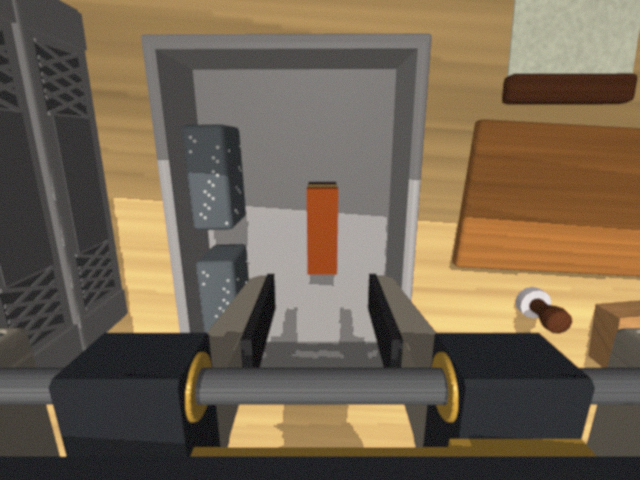

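View pics/top7.png

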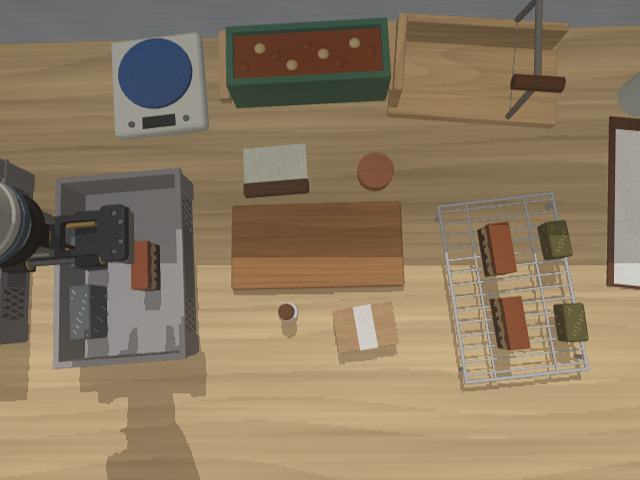

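View pics/side7.png

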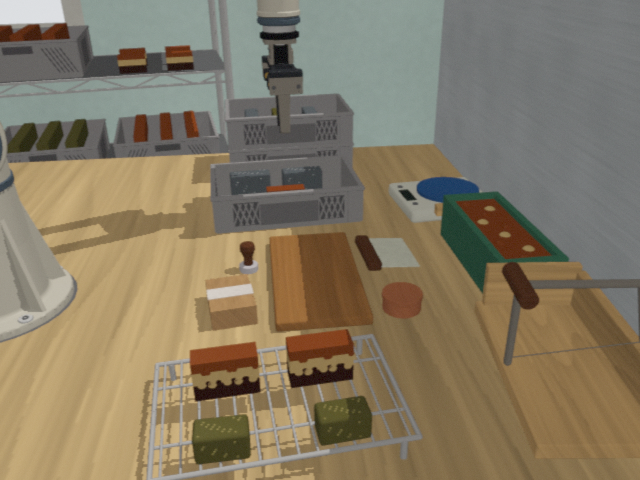

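All three bars stand upright where they belong: B in the crate at (145,265) in the top view, A and C on the rack at (500,248) and (512,322). Nothing else looks moved, so I'm handing in.

```bash
python3 -c "
from workcell import ctrl
print(ctrl.close_job(), ctrl.sense()['time_s'])"
```

```text
the job is handed in; nothing more can be done
the job is handed in; nothing more can be done
```

I checked all three bars before moving any. The two soft bars now stand on the wire rack and the hard one is in the grey crate. The last state reading was at about 26 s of the 69 s allowed; the release and the final pictures came after it, and the clock was not read again.

| Bar on the board (side) | Opening at 4 N | Opening at 10 N | Result | Placed |
|---|---|---|---|---|
| Right (−y) | 28.0 mm | 24.7 mm | soft | rack, near end |
| Middle | 27.3 mm | 27.3 mm | hard | crate |
| Left (+y) | 29.8 mm | 27.2 mm | soft | rack, far end |

- **Repeat check:** When I gripped the right and middle bars again to carry them, the readings agreed: 27.9 to 24.6 mm and 27.9 to 27.8 mm. The left bar was measured only once because I carried it straight on; its 2.6 mm is a little under the expected 3 mm but far above the 0.5 mm limit for a hard bar.
- **Squeeze:** The commanded grip never went above 10 N.
- **Final pictures:** All three cameras were used. They show the bars upright, the board empty and the gripper clear, and by eye nothing else has moved.
- **Irregularities:** The tool rose 3 to 4 mm during some of the pinches and lifted the middle bar slightly, so I set it back down before letting go. The last touchdowns on the rack and in the crate pressed with about 14 N at the wrist.

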